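# Make up two sampling kits

## Task

Make up the two sampling kits from the row of stock. The shorter tray with two cut-outs gets the wide jar in its wide cut-out and the thick white-capped tube in its narrow one; the longer tray with three cut-outs gets the small carton, lying flat in the rectangular cut-out, and the beige bottle and the slim tube, one in each round cut-out, in either order. Everything must rest upright on the floor of its cut-out and be let go, and the two small beakers in the row stay where they are.

Things in the scene. Friction and masses are not known exactly. Their poses are not given: they have to be found in the camera images.
- tray_two: 102x156 mm (x, y), 15 mm high white tray with grey insert (top at 14 mm), fixed. The shorter tray, two round cut-outs. Cut-outs 10 mm deep, floors 4 mm above the bench. Origin: centre of the underside; z up; cut-outs in a row along its y at x = 0: wide round one of 72 mm diameter at y = +29 mm, narrow round one of 48 mm diameter at y = -41 mm.
- tray_three: 102x234 mm (x, y), 15 mm high white tray with grey insert (top at 14 mm), fixed. The longer tray, three cut-outs. Cut-outs 10 mm deep, floors 4 mm above the bench. Origin: centre of the underside; z up; cut-outs in a row along its y at x = 0: rectangular one, 50 mm (x) by 92 mm (y), at y = +58 mm; round ones of 48 mm diameter at y = -22 mm and y = -80 mm.
- jar_mid (a point): Wide clear jar with a broad ribbed white screw cap, 57 mm diameter (cap 52 mm), 101 mm high; the thickest of the stock. It stands upright. This point is its centre, 50 mm above its foot; z up along its axis.
- thick_tube_mid (a point): Thick straight clear tube with a flat foot and a white screw cap, 31 mm diameter (cap 36 mm, over the top 15 mm), 97 mm high. It stands upright. This point is its centre, 48.5 mm above its foot; z up along its axis.
- bottle_mid (a point): Small beige opaque bottle with rounded shoulders and a white cap, 32 mm diameter, 72 mm high; the shortest of the bottles and tubes. It stands upright. This point is its centre, 36 mm above its foot; z up along its axis.
- slim_tube_mid (a point): Slim straight clear tube with a flat foot and an orange screw cap, 21 mm diameter (cap 24 mm, over the top 15 mm), 103 mm high; the thinnest of the stock. It stands upright. This point is its centre, 51.5 mm above its foot; z up along its axis.
- carton_mid (a point): Small folding carton, a lying box 33 (its x) x 70 (y) x 36 mm high; an open end flap, not solid, reaches 10 mm further. This point: centre of the box, 18 mm above its underside; z up, y lengthwise. Either way round fits. Grip across the 33 mm in its upper half (fingertips 15 mm or more above its underside): fingers do not fit beside it in the cut-out.
- cup_tall_mid (a point): Small empty clear beaker, 70 mm across the rim, 64 mm high, loose, standing in the stock row; to be left where it is. This point is its centre, 32 mm above its foot.
- cup_low_mid (a point): Small empty clear beaker, 67 mm across the rim, 60 mm high, loose, standing in the stock row; to be left where it is. This point is its centre, 30 mm above its foot.
There are look-alikes about, which are no part of the job. Leave any red look-alike of the part that bears carton_mid alone.

How it is judged:
By the outcome, as a careful person would: the job done as asked, in the order asked, and still so for the second after the job is handed in, with the robot touching nothing.
It also fails if it takes over 115 s, if anything falls off the work surface, if the arm or the gripper's body presses on something with over 40 N, if the wrist force passes 120 N, or if a joint passes its speed limit or range.

## Robot

A 7-joint arm with a two-finger parallel gripper is mounted at the origin on a cart in front of the work surface, level with it; the furniture and walls round the work are solid. World frame = base frame: x ahead of the robot, y to its left, z up, the work surface at z = 0. Lengths are in m, angles in rad, forces in N, time in s.
With the tool pointing down it reaches from about 0.4 to 0.925 m from the base axis. Payload 4.1 kg.
Tool frame: the origin (TCP) lies at the very end of the fingers, on their centre line; the grasp point (between the pads) lies 19 mm behind it; z points along the fingers, y is the direction in which the jaws open and shut (so a half turn about z gives the same grasp; the last joint's range is limited). The gripper opens to 85 mm and grips with 20 to 120 N. Pads are 22 mm wide; open, the fingers measure 114 mm over their backs; the gripper's body (76 mm by 85 mm) begins 54 mm behind the grasp point. The pads swing forward as they close: fully open they stand 13 mm farther back than shut.
Start: joints at [-0.099, 0.398, 0.045, 1.537, -0.019, 1.207, -0.051], TCP at [0.65, 0, 0.231] pointing down, gripper open.
Joint ranges: [-2.82, 2.82], [-0.49, 2.23], [-1.37, 1.46], [0, 2.46], [-1.36, 4.5], [0.23, 2], [-2.94, 2.94]. Speed limits (rad/s): [2.57, 2.57, 3.14, 3.14, 3.14, 3.14, 3.14].

## Interface

Orientations are given as a unit quaternion [x, y, z, w].
In Python, from rig import get_obs, optics, env gives the robot as it stands. The module is installed in compiled form; this text tells all that it offers.
- The arm moves only by the shell command python3 -m handwheel 'ROWS'. ROWS is JSON, a list of rows, each an object of numbers: "gripper": the opening in per cent of the stroke, from 0 (shut) to 100 (fully open); "dx", "dy", "dz": the shift along the world's x, y, z in m; "turn": the turn about the world's z in rad. A call has 1 to 12 rows; each row shifts and turns the commanded pose from where the row before left it; what a row does not reach is not made up. A row lasts 1/10 s, in which the tool goes at most 50 mm and 8.59 degrees, less where a joint would pass 70% of its speed; a pose out of reach is approached as far as the arm can. A call is refused whole if a number of a shift passes 0.05 or a number of a turn 0.15, either way. A call with a gripper value outside its range is refused whole. The fingers move at their own pace and stop on an object; the grip force is fixed at half the most. Time passes only in rows, so rows that do not move let the fingers close. It gives the time, the measured TCP pose, the force and the opening at its end, in the units of the state.
- get_obs(): the state, without advancing time (a new reading comes with each control period).
- optics.capture(name): name is "scene" or "side" or "wrist"; returns a dict with "color" (420x560x3 uint8, red, green, blue), "vertical_fov" (degrees; the focal length in pixels is half the picture's height over the tangent of half this angle, whatever the lens; pixels are square), "cx", "cy" (the principal point, pixels), "origin" and "rotation" of the camera in the world. Camera axes: x right, y down, z forward; pixel columns grow to the right and rows downward; lengths in m; the calibration is good to about 2 mm. A picture is of the moment at which its call begins. There is no depth.
- env.close_job(): hands the job in, once; it reports no verdict.
The state is a dict: "clock": time; "joints": joint angles; "joint_velocities": joint speeds; "tau": joint torques, N m; "tool_pos": TCP position; "tcp_rot": TCP orientation; "wrist_force": force on the tool from outside, world axes, zero at the start; "ft_torque": the same for the moment, N m; "finger_gap": finger opening in m.
Only numpy, scipy, OpenCV 4.12 (cv2) and the standard library are available. Lean on these libraries where they do the work, as an engineer would, in place of code of your own. Each camera call takes 0.05 s, during which the arm holds its last target. There are 200 camera calls.

## Working session

There is one attempt and no reset: what is moved stays moved. The work goes in short steps, Python scripts to look and compute and a shell command to move; the robot and the scene stay as the last step left them, time stands still between calls to the robot, and variables do not carry over. Pictures are saved under pics/ and viewed, about 12 in all and at most 16, crops included, and the job is handed in when it is done.

```bash
mkdir -p pics; cat > h.py <<'E'
import numpy as np,cv2,pickle
from rig import get_obs,optics,env
def cap(n,f):
    c=optics.capture(n); pickle.dump(c,open(f'pics/{f}.pkl','wb')); cv2.imwrite(f'pics/{f}.png',c['color'][:,:,::-1]); return c
def load(f): return pickle.load(open(f'pics/{f}.pkl','rb'))
def foc(c): return c['color'].shape[0]/2/np.tan(np.radians(c['vertical_fov'])/2)
def ray(c,u,v):
    d=np.array([(u-c['cx'])/foc(c),(v-c['cy'])/foc(c),1.]); return np.array(c['origin']),np.array(c['rotation'])@d
def onz(c,u,v,z):
    o,d=ray(c,u,v); return o+d*(z-o[2])/d[2]
def proj(c,p):
    q=np.array(c['rotation']).T@(np.array(p)-np.array(c['origin'])); return q[:2]/q[2]*foc(c)+[c['cx'],c['cy']]
E
python3 - <<'E'
from h import *
ims=[]
for n in ['scene','side','wrist']:
    c=cap(n,n+'0'); print(n,c['origin'],np.round(c['rotation'],3).tolist(),c['vertical_fov'],c['cx'],c['cy'])
o=get_obs();print(o['tool_pos'],o['tcp_rot'],o['finger_gap'],o['clock'])
for n in ['scene','side']:
    cv2.imwrite(f'pics/{n}0b.png',cv2.resize(cv2.imread(f'pics/{n}0.png'),(800,600),interpolation=cv2.INTER_CUBIC))
E
```

```text
scene [-0.08146302  0.60439045  1.01814467] [-0.332, 0.87, -0.337, 0.138] 44.74751207771316 276.22737057012057 214.3829725392175
side [ 0.26179146 -0.92396927  0.64642133] [0.863, -0.132, 0.082, -0.481] 48.88033080480026 275.91194541121985 207.16895985644894
wrist [0.64915247 0.08415979 0.37250426] [0.986, 0.0, -0.001, 0.165] 59.50212390605349 277.272752122869 210.55919465623734
[6.49518500e-01 1.32668563e-05 2.30497971e-01] [ 7.07066706e-01  7.07146458e-01 -5.66269182e-04 -4.90536026e-04] 0.08552372211019434 0.15
```

View pics/scene0b.png

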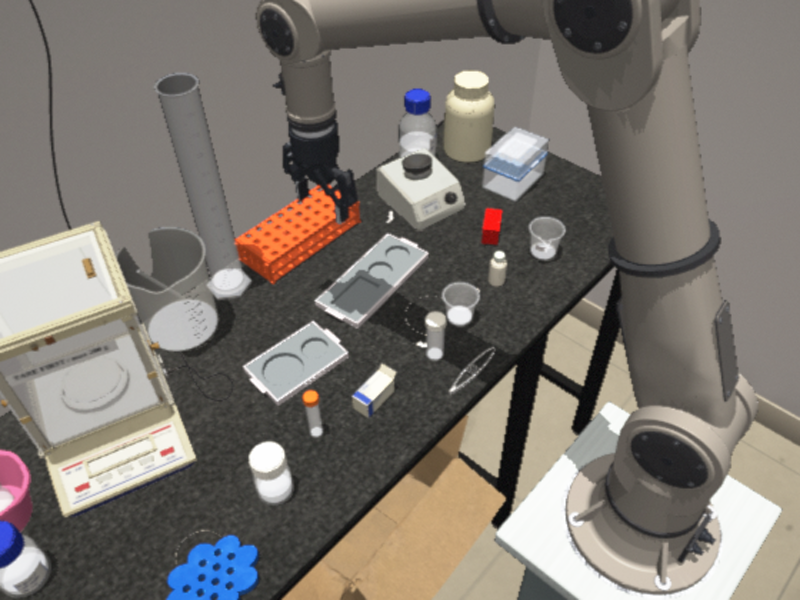

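View pics/side0b.png

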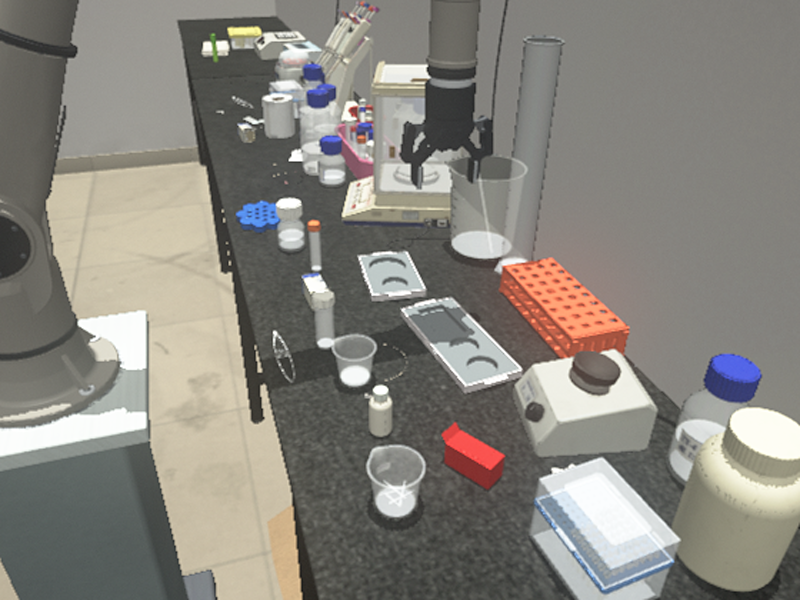

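```bash
python3 - <<'E'
from h import *
a=cv2.imread('pics/scene0.png')[160:360,165:400];cv2.imwrite('pics/sc1.png',cv2.resize(a,None,fx=3,fy=3,interpolation=cv2.INTER_CUBIC))
a=cv2.imread('pics/side0.png')[130:330,185:375];cv2.imwrite('pics/si1.png',cv2.resize(a,None,fx=3,fy=3,interpolation=cv2.INTER_CUBIC))
E
```

```text
(no output)
```

View pics/sc1.png

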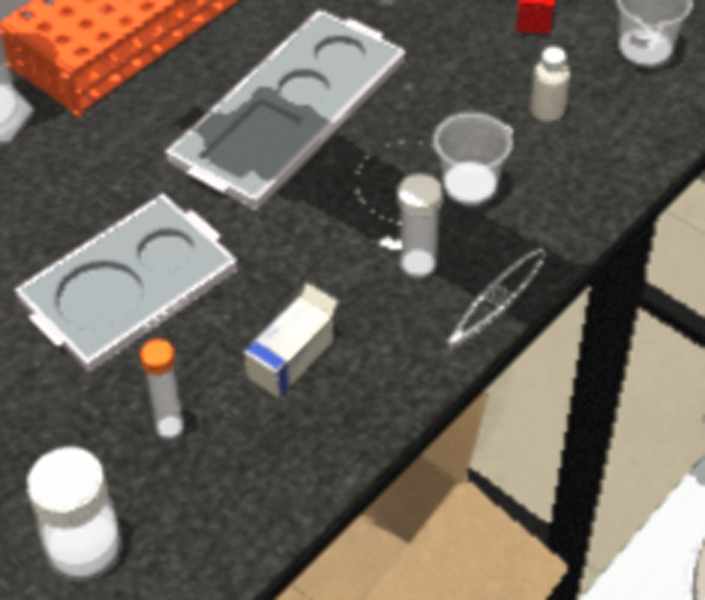

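View pics/si1.png

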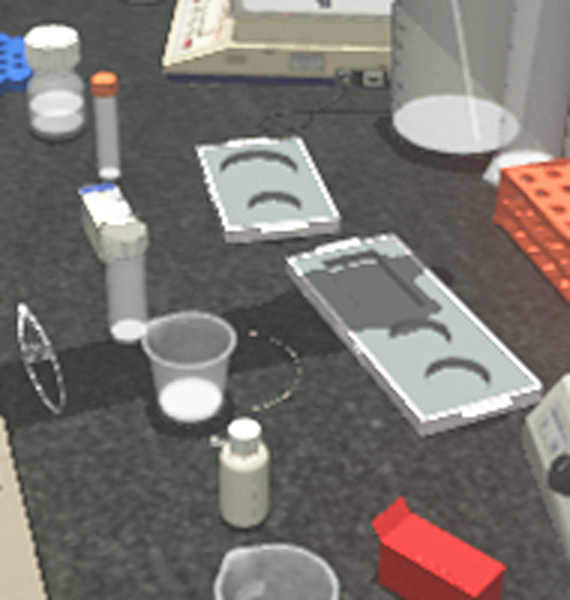

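```bash
cat > m.py <<'E'
from h import *
s=load('scene0');d=load('side0')
S=lambda p:(165+(p[0]+.5)/3-.5,160+(p[1]+.5)/3-.5)
D=lambda p:(185+(p[0]+.5)/3-.5,130+(p[1]+.5)/3-.5)
def tri(a,b):
    o1,d1=ray(s,*S(a));o2,d2=ray(d,*D(b));d1/=np.linalg.norm(d1);d2/=np.linalg.norm(d2)
    t=np.linalg.lstsq(np.c_[d1,-d2],o2-o1,rcond=None)[0];p,q=o1+d1*t[0],o2+d2*t[1]
    return (p+q)/2,np.linalg.norm(p-q)
E
python3 - <<'E'
from m import *
np.set_printoptions(precision=4,suppress=True)
for n,a,b,z in [('jar',(68,475),(53,36),.101),('slim',(157,353),(104,78),.103),('thick',(420,188),(124,231),.097),('bottle',(554,54),(244,428),.072),('cuptall?',(473,143),(190,340),.064)]:
    print(n,onz(s,*S(a),z)[:2],onz(d,*D(b),z)[:2],*tri(a,b))
for n,A,B,z in [('t2',[(18,292),(162,196),(236,260),(90,362)],[(196,148),(302,138),(340,225),(226,234)],.015),('t3',[(168,152),(320,12),(404,50),(254,202)],[(287,260),(395,237),(541,383),(421,425)],.015)]:
    for c,f,P in [(s,S,A),(d,D,B)]:
        q=np.array([onz(c,*f(p),z)[:2] for p in P]);print(n,q.tolist(),q.mean(0),[np.linalg.norm(q[i]-q[i-1]) for i in range(4)])
q=np.array([onz(s,*S(p),.036)[:2] for p in [(247,348),(285,368),(335,324),(303,298)]]);print('carton',q.tolist(),q.mean(0),[np.linalg.norm(q[i]-q[i-1]) for i in range(4)])
for n,a,z in [('wide',(100,291),.014),('narrow',(166,249),.014),('r22',(303,85),.014),('r80',(340,54),.014),('cuplow',(655,0),.06)]: print(n,onz(s,*S(a),z)[:2])
E
```

```text
Traceback (most recent call last):
  File "h.py", line 10, in onz
    o,d=ray(c,u,v); return o+d*(z-o[2])/d[2]
        ~~~^^^^^^^
  File "h.py", line 8, in ray
    d=np.array([(u-c['cx'])/foc(c),(v-c['cy'])/foc(c),1.]); return np.array(c['origin']),np.array(c['rotation'])@d
                                                                                         ~~~~~~~~~~~~~~~~~~~~~~~^~
ValueError: matmul: Input operand 1 has a mismatch in its core dimension 0, with gufunc signature (n?,k),(k,m?)->(n?,m?) (size 3 is different from 4)
```

```bash
sed -i "s/np.array(c\['rotation'\])/R.from_quat(c['rotation']).as_matrix()/; 1a from scipy.spatial.transform import Rotation as R" h.py
cat > m2.py <<'E'
from m import *
np.set_printoptions(precision=4,suppress=True)
for n,a,b,z in [('jar',(68,475),(53,36),.101),('slim',(157,353),(104,78),.103),('thick',(420,188),(124,231),.097),('bottle',(554,54),(244,428),.072),('cuptall?',(473,143),(190,340),.064)]:
    print(n,onz(s,*S(a),z)[:2],onz(d,*D(b),z)[:2],*tri(a,b))
for n,A,B,z in [('t2',[(18,292),(162,196),(236,260),(90,362)],[(196,148),(302,138),(340,225),(226,234)],.015),('t3',[(168,152),(320,12),(404,50),(254,202)],[(287,260),(395,237),(541,383),(421,425)],.015)]:
    for c,f,P in [(s,S,A),(d,D,B)]:
        q=np.array([onz(c,*f(p),z)[:2] for p in P]);print(n,q.round(4).tolist(),q.mean(0),np.array([np.linalg.norm(q[i]-q[i-1]) for i in range(4)]))
q=np.array([onz(s,*S(p),.036)[:2] for p in [(247,348),(285,368),(335,324),(303,298)]]);print('carton',q.round(4).tolist(),q.mean(0),np.array([np.linalg.norm(q[i]-q[i-1]) for i in range(4)]))
for n,a,z in [('wide',(100,291),.014),('narrow',(166,249),.014),('r22',(303,85),.014),('r80',(340,54),.014),('cuplow',(655,0),.06)]: print(n,onz(s,*S(a),z)[:2])
E
python3 m2.py
```

```text
jar [0.4418 0.3236] [0.4472 0.3229] [0.4452 0.3231 0.0997] 0.004667660799141983
slim [0.4696 0.2129] [0.474 0.212] [0.4724 0.2122 0.1019] 0.0038001274378719205
thick [ 0.4326 -0.0428] [ 0.4351 -0.0432] [ 0.4341 -0.0434  0.0966] 0.002176878459462101
bottle [ 0.4601 -0.2638] [ 0.4637 -0.2615] [ 0.4616 -0.2635  0.0728] 0.0034184274472126358
cuptall? [ 0.4502 -0.1358] [ 0.4579 -0.1483] [ 0.4571 -0.1415  0.0575] 0.00571529816744079
t2 [[0.6549, 0.2093], [0.6424, 0.0562], [0.5426, 0.0647], [0.5564, 0.2169]] [0.5991 0.1368] [0.0988 0.1536 0.1002 0.1528]
t2 [[0.5606, 0.2176], [0.6652, 0.2083], [0.6442, 0.044], [0.5443, 0.0582]] [0.6036 0.132 ] [0.1603 0.105  0.1656 0.101 ]
t3 [[0.677, 0.016], [0.7016, -0.2137], [0.604, -0.2264], [0.5767, 0.0078]] [ 0.6398 -0.1041] [0.1006 0.231  0.0984 0.2357]
t3 [[0.5818, 0.0035], [0.683, 0.0116], [0.7093, -0.2105], [0.6049, -0.2293]] [ 0.6448 -0.1062] [0.2339 0.1015 0.2236 0.1061]
carton [[0.4602, 0.1338], [0.4246, 0.1279], [0.4239, 0.0705], [0.4609, 0.0683]] [0.4424 0.1001] [0.0655 0.0361 0.0573 0.037 ]
wide [0.605  0.1628]
narrow [0.5966 0.0951]
r22 [ 0.6449 -0.1282]
r80 [ 0.6472 -0.1827]
cuplow [ 0.4399 -0.3969]
```

The stock row, in 800x600 scene pixels: jar (270,472), orange-capped slim tube (312,412), cream/blue carton (374,390), thick tube (434,336), tall beaker (460,303), beige bottle (498,268) and low beaker (546,240).

Look-alikes to leave alone:
- red carton (492,226)
- big beige bottle (470,115)
- blue-capped bottles (417,120) and (20,560)

The triangulated heights agree with the given sizes: 0.100, 0.102, 0.097 and 0.073 m. The first move goes above the jar, to check from near with the wrist camera.

```bash
python3 -m handwheel '[{"dx":-0.022,"dy":0.032},{"dx":-0.022,"dy":0.032},{"dx":-0.022,"dy":0.032},{"dx":-0.022,"dy":0.032},{"dx":-0.022,"dy":0.032},{"dx":-0.022,"dy":0.032},{"dx":-0.022,"dy":0.032},{"dx":-0.022,"dy":0.032},{"dx":-0.022,"dy":0.032},{"dx":-0.007,"dy":0.035},{},{}]'
python3 - <<'E'
from h import *
c=cap('wrist','w1');print(get_obs()['tool_pos'],proj(c,[.4452,.3231,.101]),proj(c,[.4724,.2122,.103]))
E
```

```text
[6.49613724e-01 5.92033820e-05 2.30631595e-01] [-139.32668704 -432.69469615] [ -26.11749321 -148.51093625]$[0]: bad value
```

View pics/w1.png

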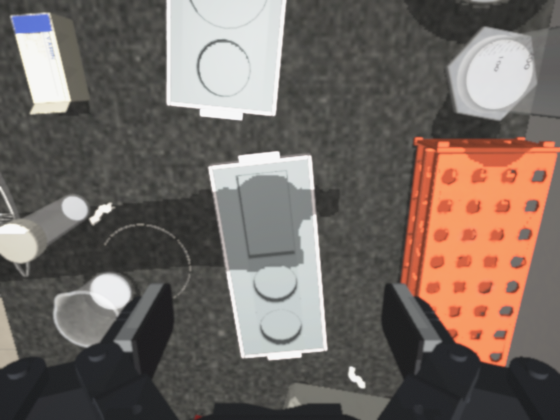

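```bash
python3 -m handwheel '[{"gripper":100,"dx":-0.022,"dy":0.032,"dz":0,"turn":0},{"gripper":100,"dx":-0.022,"dy":0.032,"dz":0,"turn":0},{"gripper":100,"dx":-0.022,"dy":0.032,"dz":0,"turn":0},{"gripper":100,"dx":-0.022,"dy":0.032,"dz":0,"turn":0},{"gripper":100,"dx":-0.022,"dy":0.032,"dz":0,"turn":0},{"gripper":100,"dx":-0.022,"dy":0.032,"dz":0,"turn":0},{"gripper":100,"dx":-0.022,"dy":0.032,"dz":0,"turn":0},{"gripper":100,"dx":-0.022,"dy":0.032,"dz":0,"turn":0},{"gripper":100,"dx":-0.022,"dy":0.032,"dz":0,"turn":0},{"gripper":100,"dx":-0.007,"dy":0.035,"dz":0,"turn":0},{"gripper":100,"dx":0,"dy":0,"dz":0,"turn":0}]'
python3 - <<'E'
from h import *
np.set_printoptions(precision=4,suppress=True)
w=load('w1')
P=lambda L,z:np.array([onz(w,u,v,z)[:2] for u,v in L])
t=P([(210,167),(311,156),(327,350),(242,356)],.015);print(t,t.mean(0))
print('rounds',P([(275,282),(281,327)],.014),'t2',P([(224,68)],.014),P([(167,104),(275,115)],.015))
print('carton',P([(12,16),(51,13),(70,103),(33,107)],.036))
print('thick top',P([(18,242)],.097))
c=cap('wrist','w2');print(get_obs()['tool_pos'],proj(c,[.4452,.3231,.101]),proj(c,[.4724,.2122,.103]))
E
```

```text
clock: 1.3
tool_pos: [0.4418, 0.3292, 0.2315]
tcp_rot: [0.704, 0.71, 0.001, -0.002]
wrist_force: [-0.8, 0.0, 0.1]
finger_gap: 0.0858
[[ 0.5822  0.0069]
 [ 0.6818  0.0178]
 [ 0.7077 -0.2131]
 [ 0.6068 -0.2219]] [ 0.6446 -0.1026]
rounds [[ 0.6463 -0.1225]
 [ 0.6531 -0.1816]] t2 [[0.6002 0.0983]] [[0.5455 0.0668]
 [0.6466 0.0568]]
carton [[0.4311 0.1372]
 [0.4636 0.1394]
 [0.4662 0.0686]
 [0.4328 0.0652]]
thick top [[ 0.4368 -0.0378]]
[0.4434 0.3259 0.2312] [282.2101 207.1321] [311.5907 328.6916]
```

View pics/w2.png

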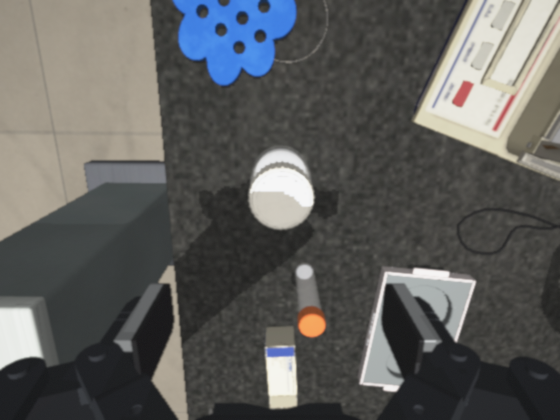

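w2 shows the jar cap at (282,198), the orange slim cap at (312,324) and the carton at (281,372). All agree with the earlier positions to within 3-7 mm. The TCP is over the jar, so I descend and grip.

```bash
python3 -m handwheel '[{"gripper":100,"dx":0.001,"dy":0.001,"dz":-0.04,"turn":0},{"gripper":100,"dx":0,"dy":0,"dz":-0.04,"turn":0},{"gripper":100,"dx":0,"dy":0,"dz":-0.04,"turn":0},{"gripper":100,"dx":0,"dy":0,"dz":-0.04,"turn":0},{"gripper":100,"dx":0,"dy":0,"dz":-0.03,"turn":0},{"gripper":100,"dx":0,"dy":0,"dz":0,"turn":0},{"gripper":0,"dx":0,"dy":0,"dz":0,"turn":0},{"gripper":0,"dx":0,"dy":0,"dz":0,"turn":0},{"gripper":0,"dx":0,"dy":0,"dz":0,"turn":0},{"gripper":0,"dx":0,"dy":0,"dz":0,"turn":0},{"gripper":0,"dx":0,"dy":0,"dz":0,"turn":0},{"gripper":0,"dx":0,"dy":0,"dz":0,"turn":0}]'
python3 -c "
from h import *
c=load('w2');print(c['origin'],onz(c,282,198,.101),onz(c,312,324,.103));o=get_obs();print(o['tool_pos'],o['finger_gap'],o['wrist_force'],np.round(R.from_quat(o['tcp_rot']).as_matrix(),3))"
```

```text
clock: 2.55
tool_pos: [0.4479, 0.3252, 0.0437]
tcp_rot: [0.707, 0.707, 0.002, 0.0]
wrist_force: [-0.6, -0.7, 6.6]
finger_gap: 0.0562
[0.44067143 0.41278528 0.37394277] [0.44493322 0.33055166 0.101     ] [0.47256431 0.21703759 0.103     ]
[0.44786358 0.32515879 0.04373929] 0.056175093447019875 [-0.59908652 -0.71498134  6.63075487] [[ 0.     1.     0.004]
 [ 1.    -0.     0.003]
 [ 0.003  0.004 -1.   ]]
```

```bash
python3 -m handwheel '[{"gripper":0,"dx":0,"dy":0,"dz":0.035,"turn":0},{"gripper":0,"dx":0,"dy":0,"dz":0.035,"turn":0},{"gripper":0,"dx":0,"dy":0,"dz":0.035,"turn":0},{"gripper":0,"dx":0.005,"dy":0,"dz":0.025,"turn":0},{"gripper":0,"dx":0.025,"dy":-0.025,"dz":0,"turn":0},{"gripper":0,"dx":0.025,"dy":-0.026,"dz":0,"turn":0},{"gripper":0,"dx":0.025,"dy":-0.028,"dz":0,"turn":0},{"gripper":0,"dx":0.025,"dy":-0.028,"dz":0,"turn":0},{"gripper":0,"dx":0.025,"dy":-0.028,"dz":0,"turn":0},{"gripper":0,"dx":0.025,"dy":-0.026,"dz":0,"turn":0},{"gripper":0,"dx":0.002,"dy":0,"dz":-0.04,"turn":0},{"gripper":0,"dx":0,"dy":0,"dz":0,"turn":0}]'
python3 - <<'E'
from h import *
for n in ['scene','side']:
    cap(n,n+'2')
    print(n,proj(load(n+'2'),[.605,.165,.014]))
a=cv2.imread('pics/scene2.png')[170:330,130:290];b=cv2.imread('pics/side2.png')[110:270,210:370]
cv2.imwrite('pics/p6.png',cv2.resize(np.hstack([a,b]),(800,400),interpolation=cv2.INTER_CUBIC));o=get_obs();print(o['tool_pos'],o['finger_gap'])
E
```

```text
clock: 3.75
tool_pos: [0.6003, 0.1603, 0.1272]
tcp_rot: [0.708, 0.706, -0.004, -0.002]
wrist_force: [-1.8, -0.6, -2.1]
finger_gap: 0.0561
scene [197.34103648 257.17378038]
side [270.09908634 185.66036382]
[0.60205361 0.16351922 0.13116405] 0.05604617994312526
```

View pics/p6.png

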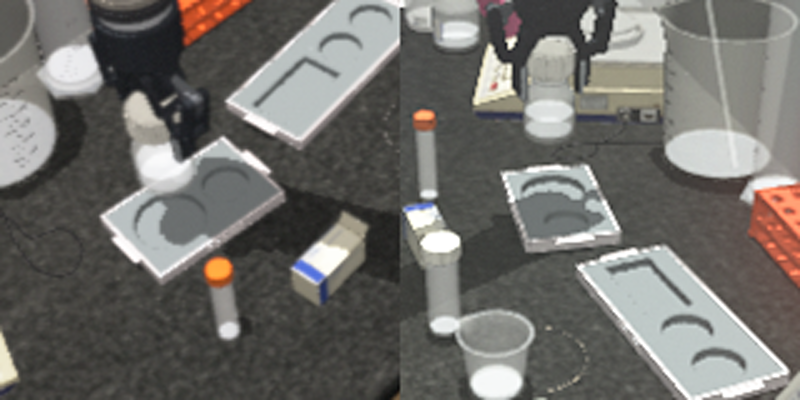

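```bash
python3 - <<'E'
from h import *
for n,f,h in [('scene2',(195.2,238.8),(130+170/2.5,170+220/2.5)),('side2',(269.6,160),(270.8,186.8))]:
    c=load(n);print(n,onz(c,*f,.088)[:2],onz(c,*h,.014)[:2])
E
```

```text
scene2 [0.59985016 0.1635369 ] [0.60180979 0.16565853]
side2 [0.60687612 0.17739782] [0.60492834 0.15813843]
```

```bash
python3 -m handwheel '[{"gripper":0,"dx":0.003,"dy":-0.002,"dz":-0.025,"turn":0},{"gripper":0,"dx":0,"dy":0,"dz":-0.03,"turn":0},{"gripper":0,"dx":0,"dy":0,"dz":-0.015,"turn":0},{"gripper":0,"dx":0,"dy":0,"dz":-0.008,"turn":0},{"gripper":0,"dx":0,"dy":0,"dz":-0.004,"turn":0},{"gripper":0,"dx":0,"dy":0,"dz":0,"turn":0},{"gripper":0,"dx":0,"dy":0,"dz":0,"turn":0}]'; python3 - <<'E'
from h import *
for n in ['scene','side']:
    cap(n,n+'3')
a=cv2.imread('pics/scene3.png')[170:330,130:290];b=cv2.imread('pics/side3.png')[110:270,210:370]
cv2.imwrite('pics/p7.png',cv2.resize(np.hstack([a,b]),(800,400),interpolation=cv2.INTER_CUBIC));o=get_obs();print(o['tool_pos'],o['finger_gap'],o['wrist_force'])
E
```

```text
clock: 4.55
tool_pos: [0.6069, 0.1614, 0.0506]
tcp_rot: [0.707, 0.707, 0.001, 0.001]
wrist_force: [0.7, -0.5, -0.8]
finger_gap: 0.0562
[0.60684909 0.16126136 0.05046173] 0.055961020305719436 [-0.05568806  0.37030806 -1.26203732]
```

View pics/p7.png

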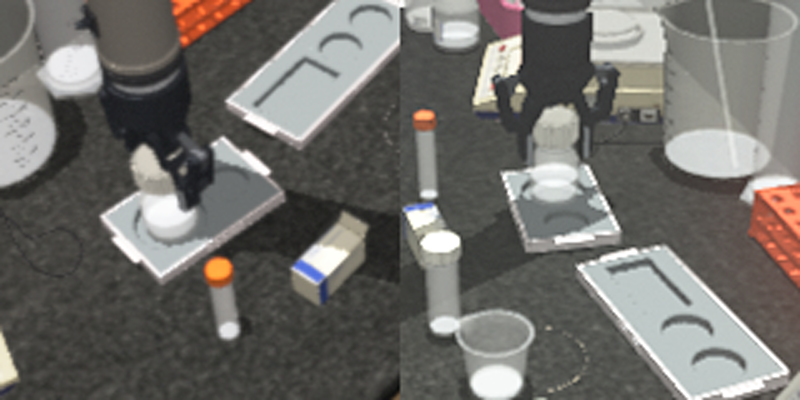

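The jar foot sits inside the wide cut-out outline: scene crop (172,217) within about 135-206. I lower the last millimetres and check the force.

```bash
python3 -m handwheel '[{"gripper":0,"dx":0,"dy":0.001,"dz":-0.003,"turn":0},{"gripper":0,"dx":0,"dy":0,"dz":0,"turn":0},{"gripper":0,"dx":0,"dy":0,"dz":0,"turn":0}]'
```

```text
clock: 4.95
tool_pos: [0.607, 0.1619, 0.0478]
tcp_rot: [0.707, 0.707, 0.001, 0.001]
wrist_force: [-2.0, -0.9, 6.0]
finger_gap: 0.0556
```

```bash
python3 -m handwheel '[{"gripper":100,"dx":0,"dy":0,"dz":0,"turn":0},{"gripper":100,"dx":0,"dy":0,"dz":0,"turn":0},{"gripper":100,"dx":0,"dy":0,"dz":0,"turn":0},{"gripper":100,"dx":0,"dy":0,"dz":0,"turn":0},{"gripper":100,"dx":0,"dy":0,"dz":0.01,"turn":0},{"gripper":100,"dx":0,"dy":0,"dz":0.03,"turn":0},{"gripper":100,"dx":0,"dy":0,"dz":0.04,"turn":0},{"gripper":100,"dx":0,"dy":0,"dz":0.04,"turn":0},{"gripper":100,"dx":0,"dy":0,"dz":0.03,"turn":0}]'
python3 -m handwheel '[{"gripper":100,"dx":-0.024,"dy":-0.029,"dz":0,"turn":0},{"gripper":100,"dx":-0.025,"dy":-0.029,"dz":0,"turn":0},{"gripper":100,"dx":-0.025,"dy":-0.029,"dz":0,"turn":0},{"gripper":100,"dx":-0.025,"dy":-0.029,"dz":0,"turn":0},{"gripper":100,"dx":-0.025,"dy":-0.029,"dz":0,"turn":0},{"gripper":100,"dx":-0.024,"dy":-0.029,"dz":0,"turn":0},{"gripper":100,"dx":-0.024,"dy":-0.029,"dz":0,"turn":0},{"gripper":100,"dx":0,"dy":0,"dz":0,"turn":0},{"gripper":100,"dx":0,"dy":0,"dz":0,"turn":0},{"gripper":100,"dx":0,"dy":0,"dz":0,"turn":0}]'
python3 - <<'E'
from h import *
c=cap('wrist','w3');o=get_obs();print(o['tool_pos'],o['joints'],proj(c,[.4345,-.0415,.097]))
d=cap('scene','scene4');cv2.imwrite('pics/p8.png',np.hstack([c['color'][100:400,150:450,::-1],cv2.resize(d['color'][180:300,140:260,::-1],(300,300))]))
E
```

```text
clock: 5.85
tool_pos: [0.6069, 0.1623, 0.2]
tcp_rot: [0.707, 0.707, 0.002, 0.001]
wrist_force: [1.6, 0.3, -0.4]
finger_gap: 0.0857
clock: 6.85
tool_pos: [0.435, -0.04, 0.197]
tcp_rot: [0.707, 0.708, 0.001, 0.0]
wrist_force: [0.3, -0.4, -0.1]
finger_gap: 0.0854
[ 0.43497963 -0.03980637  0.19675874] [-5.18095221e-02  4.61634978e-02  4.67594325e-02  2.06223297e+00
 -2.90292257e-03  1.03207560e+00 -1.48486525e-03] [276.99430633 214.03493446]
```

View pics/p8.png

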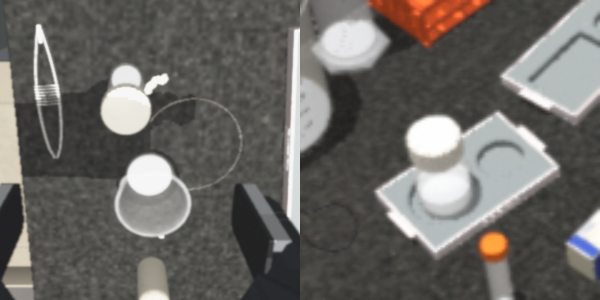

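The jar stands upright in the wide cut-out. The thick tube's cap is at wrist pixel (277,210), against (277,214) predicted, so the tool is centred. Descend and grip.

```bash
python3 -m handwheel '[{"gripper":100,"dx":0,"dy":0.001,"dz":-0.04,"turn":0},{"gripper":100,"dx":0,"dy":0,"dz":-0.04,"turn":0},{"gripper":100,"dx":0,"dy":0,"dz":-0.04,"turn":0},{"gripper":100,"dx":0,"dy":0,"dz":-0.035,"turn":0},{"gripper":100,"dx":0,"dy":0,"dz":0,"turn":0},{"gripper":0,"dx":0,"dy":0,"dz":0,"turn":0},{"gripper":0,"dx":0,"dy":0,"dz":0,"turn":0},{"gripper":0,"dx":0,"dy":0,"dz":0,"turn":0},{"gripper":0,"dx":0,"dy":0,"dz":0,"turn":0},{"gripper":0,"dx":0,"dy":0,"dz":0,"turn":0},{"gripper":0,"dx":0,"dy":0,"dz":0,"turn":0},{"gripper":0,"dx":0,"dy":0,"dz":0,"turn":0}]'
python3 -m handwheel '[{"gripper":0,"dx":0,"dy":0,"dz":0.03,"turn":0},{"gripper":0,"dx":0,"dy":0,"dz":0.04,"turn":0},{"gripper":0,"dx":0,"dy":0,"dz":0.04,"turn":0},{"gripper":0,"dx":0,"dy":0,"dz":0.04,"turn":0},{"gripper":0,"dx":0,"dy":0,"dz":0,"turn":0},{"gripper":0,"dx":0,"dy":0,"dz":0,"turn":0}]'
```

```text
clock: 8.15
tool_pos: [0.435, -0.0399, 0.0429]
tcp_rot: [0.707, 0.707, 0.001, 0.001]
wrist_force: [-1.1, 0.3, 7.2]
finger_gap: 0.0308
clock: 8.75
tool_pos: [0.4346, -0.04, 0.1927]
tcp_rot: [0.707, 0.707, 0.001, 0.001]
wrist_force: [-0.1, -0.4, -1.3]
finger_gap: 0.0315
```

```bash
python3 -m handwheel '[{"gripper":0,"dx":0.027,"dy":0.023,"dz":0,"turn":0},{"gripper":0,"dx":0.027,"dy":0.023,"dz":0,"turn":0},{"gripper":0,"dx":0.028,"dy":0.023,"dz":0,"turn":0},{"gripper":0,"dx":0.028,"dy":0.023,"dz":0,"turn":0},{"gripper":0,"dx":0.028,"dy":0.022,"dz":0,"turn":0},{"gripper":0,"dx":0.026,"dy":0.022,"dz":0,"turn":0},{"gripper":0,"dx":0,"dy":0,"dz":-0.03,"turn":0},{"gripper":0,"dx":0,"dy":0,"dz":-0.04,"turn":0},{"gripper":0,"dx":0,"dy":0,"dz":-0.04,"turn":0},{"gripper":0,"dx":0,"dy":0,"dz":-0.02,"turn":0},{"gripper":0,"dx":0,"dy":0,"dz":0,"turn":0},{"gripper":0,"dx":0,"dy":0,"dz":0,"turn":0}]'
python3 - <<'E'
from h import *
for n in ['scene','side']:
    cap(n,n+'5')
a=cv2.imread('pics/scene5.png')[190:290,150:250];b=cv2.imread('pics/side5.png')[130:230,220:320]
cv2.imwrite('pics/p9.png',cv2.resize(np.hstack([a,b]),(800,400),interpolation=cv2.INTER_CUBIC));o=get_obs();print(o['tool_pos'],o['finger_gap'],o['wrist_force'])
E
```

```text
clock: 9.95
tool_pos: [0.5973, 0.0959, 0.0605]
tcp_rot: [0.707, 0.707, -0.001, -0.001]
wrist_force: [0.3, -0.8, -0.5]
finger_gap: 0.0312
[0.598842   0.09615905 0.06248806] 0.031021564144224436 [ 1.2922136  -0.21213227 -0.73793777]
```

View pics/p9.png

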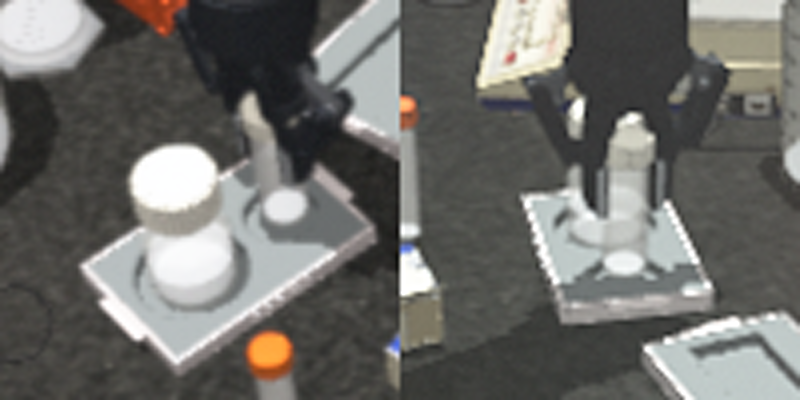

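```bash
python3 -m handwheel '[{"gripper":0,"dx":0,"dy":-0.001,"dz":-0.008,"turn":0},{"gripper":0,"dx":0,"dy":0,"dz":-0.005,"turn":0},{"gripper":0,"dx":0,"dy":0,"dz":-0.003,"turn":0},{"gripper":0,"dx":0,"dy":0,"dz":0,"turn":0},{"gripper":0,"dx":0,"dy":0,"dz":0,"turn":0}]'
```

```text
clock: 10.55
tool_pos: [0.5981, 0.0949, 0.047]
tcp_rot: [0.707, 0.707, 0.0, 0.0]
wrist_force: [-3.4, -1.1, 9.0]
finger_gap: 0.0312
```

```bash
python3 -m handwheel '[{"gripper":100,"dx":0,"dy":0,"dz":0,"turn":0},{"gripper":100,"dx":0,"dy":0,"dz":0,"turn":0},{"gripper":100,"dx":0,"dy":0,"dz":0,"turn":0},{"gripper":100,"dx":0,"dy":0,"dz":0,"turn":0},{"gripper":100,"dx":0,"dy":0,"dz":0.01,"turn":0},{"gripper":100,"dx":0,"dy":0,"dz":0.03,"turn":0},{"gripper":100,"dx":0,"dy":0,"dz":0.04,"turn":0},{"gripper":100,"dx":0,"dy":0,"dz":0.04,"turn":0},{"gripper":100,"dx":0,"dy":0,"dz":0.01,"turn":0}]'
python3 -m handwheel '[{"gripper":100,"dx":-0.035,"dy":0.001,"dz":0,"turn":0.01},{"gripper":100,"dx":-0.04,"dy":0.001,"dz":0,"turn":0.01},{"gripper":100,"dx":-0.04,"dy":0.002,"dz":0,"turn":0.01},{"gripper":100,"dx":-0.035,"dy":0.002,"dz":0,"turn":0},{"gripper":100,"dx":0,"dy":0,"dz":0,"turn":0},{"gripper":100,"dx":0,"dy":0,"dz":0,"turn":0}]'
python3 - <<'E'
from h import *
c=cap('wrist','w4');o=get_obs();print(o['tool_pos'],proj(c,[.447,.101,.036]))
d=cap('scene','scene6');cv2.imwrite('pics/p10.png',np.hstack([c['color'][:,100:460,::-1],cv2.resize(d['color'][180:300,140:260,::-1],(420,420))]))
E
```

```text
clock: 11.45
tool_pos: [0.6013, 0.0956, 0.1814]
tcp_rot: [0.707, 0.707, 0.004, 0.003]
wrist_force: [0.5, 0.5, 0.2]
finger_gap: 0.0853
clock: 12.05
tool_pos: [0.4479, 0.1011, 0.1758]
tcp_rot: [0.696, 0.718, 0.001, 0.0]
wrist_force: [0.8, -0.1, 0.5]
finger_gap: 0.0855
[0.44884155 0.1010756  0.17586823] [276.4668179  195.67951917]
```

View pics/p10.png

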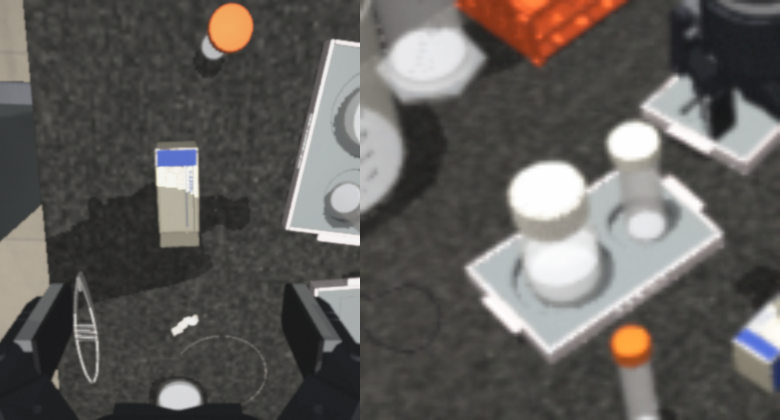

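The jar and thick tube both stand in their cut-outs. The carton's top is centred at wrist pixel (278,191), within about 3 mm of the prediction and nearly aligned. Descend and grip.

```bash
python3 -m handwheel '[{"gripper":100,"dx":0,"dy":0.001,"dz":-0.04,"turn":0},{"gripper":100,"dx":0,"dy":0,"dz":-0.04,"turn":0},{"gripper":100,"dx":0,"dy":0,"dz":-0.04,"turn":0},{"gripper":100,"dx":0,"dy":0,"dz":-0.038,"turn":0},{"gripper":100,"dx":0,"dy":0,"dz":0,"turn":0},{"gripper":0,"dx":0,"dy":0,"dz":0,"turn":0},{"gripper":0,"dx":0,"dy":0,"dz":0,"turn":0},{"gripper":0,"dx":0,"dy":0,"dz":0,"turn":0},{"gripper":0,"dx":0,"dy":0,"dz":0,"turn":0},{"gripper":0,"dx":0,"dy":0,"dz":0,"turn":0},{"gripper":0,"dx":0,"dy":0,"dz":0,"turn":0},{"gripper":0,"dx":0,"dy":0,"dz":0,"turn":0}]'
python3 -m handwheel '[{"gripper":0,"dx":0,"dy":0,"dz":0.03,"turn":0},{"gripper":0,"dx":0,"dy":0,"dz":0.04,"turn":0},{"gripper":0,"dx":0,"dy":0,"dz":0.04,"turn":0},{"gripper":0,"dx":0,"dy":0,"dz":0.03,"turn":0},{"gripper":0,"dx":0,"dy":0,"dz":0,"turn":0},{"gripper":0,"dx":0,"dy":0,"dz":0,"turn":0}]'
```

```text
clock: 13.35
tool_pos: [0.4499, 0.1025, 0.0194]
tcp_rot: [0.696, 0.718, 0.002, 0.001]
wrist_force: [-1.4, 0.9, 5.5]
finger_gap: 0.0316
clock: 13.95
tool_pos: [0.4485, 0.1021, 0.1586]
tcp_rot: [0.696, 0.718, 0.001, 0.001]
wrist_force: [-0.2, -0.0, -0.2]
finger_gap: 0.0316
```

```bash
python3 -m handwheel '[{"gripper":0,"dx":0.026,"dy":-0.02,"dz":0,"turn":0.01},{"gripper":0,"dx":0.027,"dy":-0.021,"dz":0,"turn":0.015},{"gripper":0,"dx":0.027,"dy":-0.022,"dz":0,"turn":0.015},{"gripper":0,"dx":0.027,"dy":-0.022,"dz":0,"turn":0.015},{"gripper":0,"dx":0.027,"dy":-0.022,"dz":0,"turn":0.015},{"gripper":0,"dx":0.027,"dy":-0.021,"dz":0,"turn":0.01},{"gripper":0,"dx":0.027,"dy":-0.02,"dz":0,"turn":0},{"gripper":0,"dx":0,"dy":0,"dz":-0.04,"turn":0},{"gripper":0,"dx":0,"dy":0,"dz":-0.04,"turn":0},{"gripper":0,"dx":0,"dy":0,"dz":-0.036,"turn":0},{"gripper":0,"dx":0,"dy":0,"dz":0,"turn":0},{"gripper":0,"dx":0,"dy":0,"dz":0,"turn":0}]'
python3 - <<'E'
from h import *
for n in ['scene','side','wrist']:
    cap(n,n+'7')
a=cv2.imread('pics/scene7.png')[140:240,210:310];b=cv2.imread('pics/side7.png')[190:290,270:370]
cv2.imwrite('pics/p11.png',cv2.resize(np.hstack([a,b]),(800,400),interpolation=cv2.INTER_CUBIC));o=get_obs();print(o['tool_pos'],o['finger_gap'],o['wrist_force'],R.from_quat(o['tcp_rot']).as_matrix()[:,1])
E
```

```text
clock: 15.15
tool_pos: [0.635, -0.0459, 0.0404]
tcp_rot: [0.667, 0.745, -0.001, -0.001]
wrist_force: [0.0, 0.5, 0.9]
finger_gap: 0.0313
[ 0.63743358 -0.04607202  0.04350914] 0.03191637995534383 [-0.00187207  0.17244498 -0.21815309] [0.99394322 0.10984439 0.00332919]
```

View pics/p11.png

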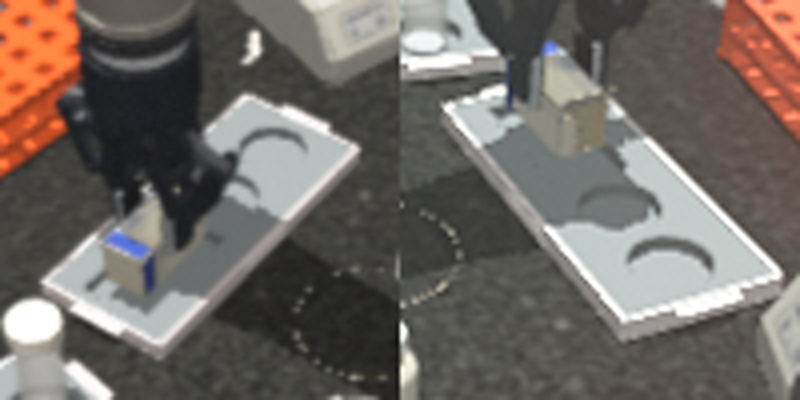

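```bash
python3 -m handwheel '[{"gripper":0,"dx":0,"dy":0,"dz":-0.008,"turn":0},{"gripper":0,"dx":0,"dy":0,"dz":-0.005,"turn":0},{"gripper":0,"dx":0,"dy":0,"dz":-0.002,"turn":0},{"gripper":0,"dx":0,"dy":0,"dz":0,"turn":0}]'
python3 -m handwheel '[{"gripper":0,"dx":0,"dy":0,"dz":-0.004,"turn":0},{"gripper":0,"dx":0,"dy":0,"dz":0,"turn":0},{"gripper":0,"dx":0,"dy":0,"dz":0,"turn":0}]'
```

```text
clock: 15.7
tool_pos: [0.6356, -0.0459, 0.0259]
tcp_rot: [0.667, 0.745, -0.0, -0.0]
wrist_force: [0.3, -0.4, -0.1]
finger_gap: 0.032
clock: 16.0
tool_pos: [0.6367, -0.046, 0.0235]
tcp_rot: [0.667, 0.745, 0.0, 0.001]
wrist_force: [-2.5, -0.3, 5.1]
finger_gap: 0.0314
```

```bash
python3 -m handwheel '[{"gripper":100,"dx":0,"dy":0,"dz":0,"turn":0},{"gripper":100,"dx":0,"dy":0,"dz":0,"turn":0},{"gripper":100,"dx":0,"dy":0,"dz":0,"turn":0},{"gripper":100,"dx":0,"dy":0,"dz":0,"turn":0},{"gripper":100,"dx":0,"dy":0,"dz":0.01,"turn":0},{"gripper":100,"dx":0,"dy":0,"dz":0.03,"turn":0},{"gripper":100,"dx":0,"dy":0,"dz":0.04,"turn":0},{"gripper":100,"dx":0,"dy":0,"dz":0.04,"turn":0},{"gripper":100,"dx":0,"dy":0,"dz":0.03,"turn":0}]'
python3 -m handwheel '[{"gripper":100,"dx":-0.025,"dy":-0.03,"dz":0,"turn":-0.03},{"gripper":100,"dx":-0.025,"dy":-0.031,"dz":0,"turn":-0.03},{"gripper":100,"dx":-0.025,"dy":-0.031,"dz":0,"turn":-0.03},{"gripper":100,"dx":-0.025,"dy":-0.031,"dz":0,"turn":-0.02},{"gripper":100,"dx":-0.025,"dy":-0.031,"dz":0,"turn":0},{"gripper":100,"dx":-0.025,"dy":-0.031,"dz":0,"turn":0},{"gripper":100,"dx":-0.025,"dy":-0.031,"dz":0,"turn":0},{"gripper":100,"dx":0,"dy":0,"dz":0,"turn":0},{"gripper":100,"dx":0,"dy":0,"dz":0,"turn":0}]'
python3 - <<'E'
from h import *
c=cap('wrist','w8');o=get_obs();print(o['tool_pos'],proj(c,[.462,-.262,.072]))
d=cap('scene','scene8');cv2.imwrite('pics/p12.png',np.hstack([c['color'][:,100:480,::-1],cv2.resize(d['color'][130:250,200:320,::-1],(420,420))]))
E
```

```text
clock: 16.9
tool_pos: [0.637, -0.0461, 0.1761]
tcp_rot: [0.667, 0.745, 0.001, 0.001]
wrist_force: [0.8, -0.2, 0.3]
finger_gap: 0.0854
clock: 17.8
tool_pos: [0.4607, -0.2628, 0.1731]
tcp_rot: [0.708, 0.706, 0.0, 0.001]
wrist_force: [-0.2, 0.7, -0.2]
finger_gap: 0.0853
[ 0.4616437  -0.26147559  0.17296764] [279.62205841 210.31873835]
```

View pics/p12.png

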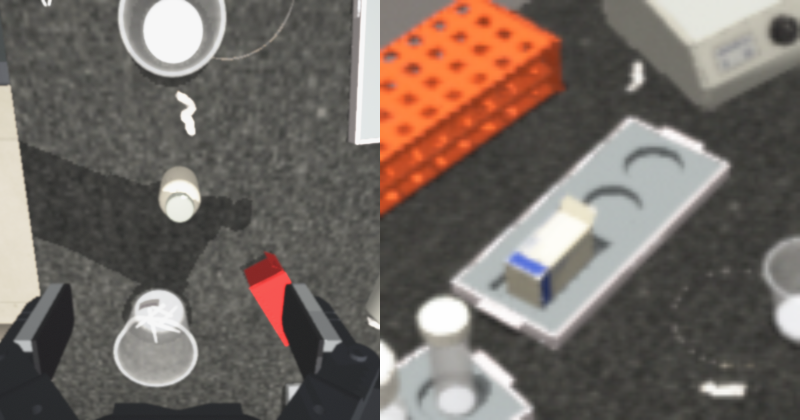

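The carton lies in the rectangular cut-out. The bottle cap is at wrist pixel (280,207), against (280,210) predicted, and the red carton at about (345,268) is clear of the fingers. Descend and grip.

```bash
python3 -m handwheel '[{"gripper":100,"dx":0,"dy":0.001,"dz":-0.04,"turn":0},{"gripper":100,"dx":0,"dy":0,"dz":-0.04,"turn":0},{"gripper":100,"dx":0,"dy":0,"dz":-0.04,"turn":0},{"gripper":100,"dx":0,"dy":0,"dz":-0.035,"turn":0},{"gripper":100,"dx":0,"dy":0,"dz":0,"turn":0},{"gripper":0,"dx":0,"dy":0,"dz":0,"turn":0},{"gripper":0,"dx":0,"dy":0,"dz":0,"turn":0},{"gripper":0,"dx":0,"dy":0,"dz":0,"turn":0},{"gripper":0,"dx":0,"dy":0,"dz":0,"turn":0},{"gripper":0,"dx":0,"dy":0,"dz":0,"turn":0},{"gripper":0,"dx":0,"dy":0,"dz":0,"turn":0},{"gripper":0,"dx":0,"dy":0,"dz":0,"turn":0}]'
python3 -m handwheel '[{"gripper":0,"dx":0,"dy":0,"dz":0.03,"turn":0},{"gripper":0,"dx":0,"dy":0,"dz":0.04,"turn":0},{"gripper":0,"dx":0,"dy":0,"dz":0.04,"turn":0},{"gripper":0,"dx":0,"dy":0,"dz":0.04,"turn":0},{"gripper":0,"dx":0,"dy":0,"dz":0,"turn":0},{"gripper":0,"dx":0,"dy":0,"dz":0,"turn":0}]'
```

```text
clock: 19.1
tool_pos: [0.4625, -0.2616, 0.0193]
tcp_rot: [0.707, 0.707, 0.001, 0.002]
wrist_force: [-0.0, 1.5, 6.2]
finger_gap: 0.0303
clock: 19.7
tool_pos: [0.4616, -0.2612, 0.1688]
tcp_rot: [0.707, 0.707, 0.001, 0.001]
wrist_force: [0.1, 0.0, -0.9]
finger_gap: 0.0306
```

```bash
python3 -m handwheel '[{"gripper":0,"dx":0.026,"dy":0.019,"dz":0,"turn":0},{"gripper":0,"dx":0.026,"dy":0.019,"dz":0,"turn":0},{"gripper":0,"dx":0.026,"dy":0.02,"dz":0,"turn":0},{"gripper":0,"dx":0.027,"dy":0.02,"dz":0,"turn":0},{"gripper":0,"dx":0.027,"dy":0.02,"dz":0,"turn":0},{"gripper":0,"dx":0.026,"dy":0.019,"dz":0,"turn":0},{"gripper":0,"dx":0.026,"dy":0.019,"dz":0,"turn":0},{"gripper":0,"dx":0,"dy":0,"dz":-0.045,"turn":0},{"gripper":0,"dx":0,"dy":0,"dz":-0.045,"turn":0},{"gripper":0,"dx":0,"dy":0,"dz":-0.039,"turn":0},{"gripper":0,"dx":0,"dy":0,"dz":0,"turn":0},{"gripper":0,"dx":0,"dy":0,"dz":0,"turn":0}]'
python3 - <<'E'
from h import *
for n in ['scene','side']:
    cap(n,n+'9')
a=cv2.imread('pics/scene9.png')[140:240,210:310];b=cv2.imread('pics/side9.png')[190:290,270:370]
cv2.imwrite('pics/p13.png',cv2.resize(np.hstack([a,b]),(800,400),interpolation=cv2.INTER_CUBIC));o=get_obs();print(o['tool_pos'],o['finger_gap'],o['wrist_force'])
print(onz(load('scene8'),292.9,160,0),onz(load('w1'),290,385,.06))
E
```

```text
clock: 20.9
tool_pos: [0.6439, -0.1249, 0.0373]
tcp_rot: [0.707, 0.707, -0.001, -0.001]
wrist_force: [-0.1, -0.3, 0.5]
finger_gap: 0.0308
[ 0.64619579 -0.12528914  0.0402825 ] 0.030813694348896997 [ 0.58734737 -0.6519665   0.47120282]
[ 0.6755051  -0.28089789  0.        ] [ 0.66255567 -0.22146126  0.06      ]
```

View pics/p13.png

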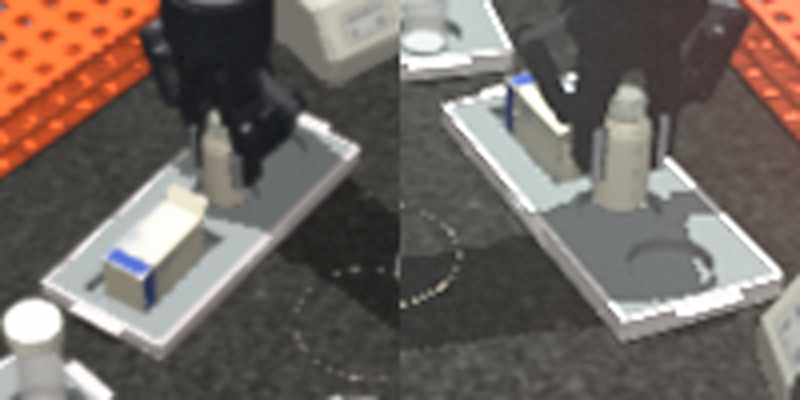

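```bash
python3 -m handwheel '[{"gripper":0,"dx":0,"dy":0,"dz":-0.008,"turn":0},{"gripper":0,"dx":0,"dy":0,"dz":-0.005,"turn":0},{"gripper":0,"dx":0,"dy":0,"dz":-0.002,"turn":0},{"gripper":0,"dx":0,"dy":0,"dz":0,"turn":0}]'
python3 -m handwheel '[{"gripper":0,"dx":0,"dy":0,"dz":-0.003,"turn":0},{"gripper":0,"dx":0,"dy":0,"dz":0,"turn":0},{"gripper":0,"dx":0,"dy":0,"dz":0,"turn":0}]'
```

```text
clock: 21.4
tool_pos: [0.6451, -0.1249, 0.0235]
tcp_rot: [0.707, 0.707, 0.0, 0.0]
wrist_force: [-0.4, -1.4, -1.3]
finger_gap: 0.0306
clock: 21.7
tool_pos: [0.6452, -0.125, 0.0233]
tcp_rot: [0.707, 0.707, 0.0, -0.0]
wrist_force: [-5.7, 0.9, 15.0]
finger_gap: 0.0308
```

```bash
python3 -m handwheel '[{"gripper":100,"dx":0,"dy":0,"dz":0.001,"turn":0},{"gripper":100,"dx":0,"dy":0,"dz":0,"turn":0},{"gripper":100,"dx":0,"dy":0,"dz":0,"turn":0},{"gripper":100,"dx":0,"dy":0,"dz":0,"turn":0},{"gripper":100,"dx":0,"dy":0,"dz":0.01,"turn":0},{"gripper":100,"dx":0,"dy":0,"dz":0.03,"turn":0},{"gripper":100,"dx":0,"dy":0,"dz":0.045,"turn":0},{"gripper":100,"dx":0,"dy":0,"dz":0.045,"turn":0},{"gripper":100,"dx":0,"dy":0,"dz":0.045,"turn":0}]'
python3 -m handwheel '[{"gripper":100,"dx":-0.016,"dy":0.03,"dz":0,"turn":0},{"gripper":100,"dx":-0.016,"dy":0.031,"dz":0,"turn":0},{"gripper":100,"dx":-0.016,"dy":0.031,"dz":0,"turn":0},{"gripper":100,"dx":-0.016,"dy":0.031,"dz":0,"turn":0},{"gripper":100,"dx":-0.016,"dy":0.031,"dz":0,"turn":0},{"gripper":100,"dx":-0.016,"dy":0.031,"dz":0,"turn":0},{"gripper":100,"dx":-0.016,"dy":0.031,"dz":0,"turn":0},{"gripper":100,"dx":-0.016,"dy":0.031,"dz":0,"turn":0},{"gripper":100,"dx":-0.016,"dy":0.031,"dz":0,"turn":0},{"gripper":100,"dx":-0.016,"dy":0.031,"dz":0,"turn":0},{"gripper":100,"dx":-0.013,"dy":0.031,"dz":0,"turn":0},{"gripper":100,"dx":0,"dy":0,"dz":0,"turn":0}]'
python3 -m handwheel '[{"gripper":100,"dx":0,"dy":0,"dz":0,"turn":0},{"gripper":100,"dx":0,"dy":0,"dz":0,"turn":0}]'
python3 - <<'E'
from h import *
c=cap('wrist','w10');o=get_obs();print(o['tool_pos'],proj(c,[.4724,.2145,.103]))
h=cv2.cvtColor(c['color'],cv2.COLOR_RGB2HSV);m=cv2.inRange(h,(5,160,120),(20,255,255))
n,_,st,ce=cv2.connectedComponentsWithStats(m)
for i in range(1,n):
    if st[i,4]>100: print(st[i],ce[i],onz(c,*ce[i],.099))
E
```

```text
clock: 22.6
tool_pos: [0.6448, -0.125, 0.1987]
tcp_rot: [0.707, 0.707, 0.0, 0.0]
wrist_force: [0.7, -0.4, -0.5]
finger_gap: 0.0855
clock: 23.8
tool_pos: [0.4696, 0.2207, 0.1972]
tcp_rot: [0.704, 0.71, 0.001, -0.001]
wrist_force: [-0.7, -0.3, 0.6]
finger_gap: 0.0853
clock: 24.0
tool_pos: [0.4727, 0.2137, 0.1966]
tcp_rot: [0.708, 0.706, 0.0, 0.0]
wrist_force: [1.1, 0.3, 0.4]
finger_gap: 0.0851
[0.47278524 0.21342878 0.19654982] [277.42151005 213.71734547]
[261 193  34  36 930] [277.42150538 210.97526882] [0.47240614 0.21509287 0.099     ]
```

The slim tube is at (0.472, 0.215) from its cap mask, under the tool. Descend, grip and lift.

```bash
python3 -m handwheel '[{"gripper":100,"dx":0,"dy":0.001,"dz":-0.04,"turn":0},{"gripper":100,"dx":0,"dy":0,"dz":-0.04,"turn":0},{"gripper":100,"dx":0,"dy":0,"dz":-0.04,"turn":0},{"gripper":100,"dx":0,"dy":0,"dz":-0.034,"turn":0},{"gripper":100,"dx":0,"dy":0,"dz":0,"turn":0},{"gripper":0,"dx":0,"dy":0,"dz":0,"turn":0},{"gripper":0,"dx":0,"dy":0,"dz":0,"turn":0},{"gripper":0,"dx":0,"dy":0,"dz":0,"turn":0},{"gripper":0,"dx":0,"dy":0,"dz":0,"turn":0},{"gripper":0,"dx":0,"dy":0,"dz":0,"turn":0},{"gripper":0,"dx":0,"dy":0,"dz":0,"turn":0},{"gripper":0,"dx":0,"dy":0,"dz":0,"turn":0}]'
python3 -m handwheel '[{"gripper":0,"dx":0,"dy":0,"dz":0.03,"turn":0},{"gripper":0,"dx":0,"dy":0,"dz":0.04,"turn":0},{"gripper":0,"dx":0,"dy":0,"dz":0.045,"turn":0},{"gripper":0,"dx":0,"dy":0,"dz":0.045,"turn":0},{"gripper":0,"dx":0,"dy":0,"dz":0,"turn":0},{"gripper":0,"dx":0,"dy":0,"dz":0,"turn":0}]'
```

```text
clock: 25.25
tool_pos: [0.473, 0.2165, 0.0437]
tcp_rot: [0.707, 0.707, 0.001, 0.0]
wrist_force: [-0.7, -1.2, 6.8]
finger_gap: 0.0199
clock: 25.85
tool_pos: [0.4725, 0.2163, 0.2035]
tcp_rot: [0.707, 0.707, 0.001, 0.0]
wrist_force: [-0.2, 0.3, -0.7]
finger_gap: 0.02
```

```bash
python3 -m handwheel '[{"gripper":0,"dx":0.015,"dy":-0.033,"dz":0,"turn":0},{"gripper":0,"dx":0.015,"dy":-0.033,"dz":0,"turn":0},{"gripper":0,"dx":0.015,"dy":-0.033,"dz":0,"turn":0},{"gripper":0,"dx":0.015,"dy":-0.033,"dz":0,"turn":0},{"gripper":0,"dx":0.015,"dy":-0.033,"dz":0,"turn":0},{"gripper":0,"dx":0.015,"dy":-0.033,"dz":0,"turn":0},{"gripper":0,"dx":0.015,"dy":-0.033,"dz":0,"turn":0},{"gripper":0,"dx":0.015,"dy":-0.033,"dz":0,"turn":0},{"gripper":0,"dx":0.015,"dy":-0.033,"dz":0,"turn":0},{"gripper":0,"dx":0.015,"dy":-0.034,"dz":0,"turn":0},{"gripper":0,"dx":0.015,"dy":-0.034,"dz":0,"turn":0},{"gripper":0,"dx":0.015,"dy":-0.034,"dz":0,"turn":0}]'
python3 -m handwheel '[{"gripper":0,"dx":0,"dy":0,"dz":0,"turn":0},{"gripper":0,"dx":0,"dy":0,"dz":-0.04,"turn":0},{"gripper":0,"dx":0,"dy":0,"dz":-0.045,"turn":0},{"gripper":0,"dx":0,"dy":0,"dz":-0.04,"turn":0},{"gripper":0,"dx":0,"dy":0,"dz":-0.015,"turn":0},{"gripper":0,"dx":0,"dy":0,"dz":0,"turn":0},{"gripper":0,"dx":0,"dy":0,"dz":0,"turn":0}]'
python3 - <<'E'
from h import *
for n in ['scene','side']:
    cap(n,n+'11')
a=cv2.imread('pics/scene11.png')[120:220,220:320];b=cv2.imread('pics/side11.png')[190:290,280:380]
cv2.imwrite('pics/p14.png',cv2.resize(np.hstack([a,b]),(800,400),interpolation=cv2.INTER_CUBIC));o=get_obs();print(o['tool_pos'],o['finger_gap'],o['wrist_force'])
E
```

```text
clock: 27.05
tool_pos: [0.6511, -0.1839, 0.1995]
tcp_rot: [0.707, 0.707, -0.001, -0.002]
wrist_force: [0.9, 0.4, -0.1]
finger_gap: 0.0197
clock: 27.75
tool_pos: [0.6529, -0.183, 0.0633]
tcp_rot: [0.707, 0.707, 0.0, 0.001]
wrist_force: [0.5, -0.8, 0.1]
finger_gap: 0.0197
[ 0.65391185 -0.18344709  0.06491461] 0.01984458120636322 [ 0.1516379  -0.15085462  0.51140212]
```

View pics/p14.png

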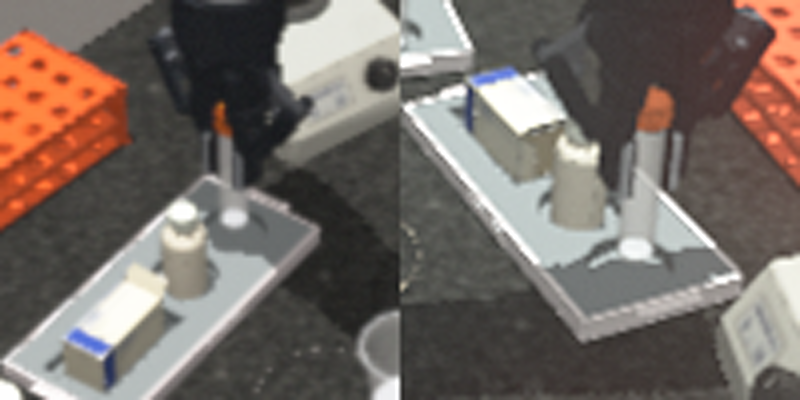

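```bash
python3 -m handwheel '[{"gripper":0,"dx":-0.001,"dy":0.001,"dz":-0.008,"turn":0},{"gripper":0,"dx":0,"dy":0,"dz":-0.005,"turn":0},{"gripper":0,"dx":0,"dy":0,"dz":-0.002,"turn":0},{"gripper":0,"dx":0,"dy":0,"dz":0,"turn":0}]'
python3 -m handwheel '[{"gripper":0,"dx":0,"dy":0,"dz":-0.002,"turn":0},{"gripper":0,"dx":0,"dy":0,"dz":0,"turn":0},{"gripper":0,"dx":0,"dy":0,"dz":0,"turn":0}]'
```

```text
clock: 28.25
tool_pos: [0.6509, -0.1818, 0.0478]
tcp_rot: [0.707, 0.707, 0.0, -0.0]
wrist_force: [-1.7, 0.7, 3.3]
finger_gap: 0.0199
clock: 28.55
tool_pos: [0.651, -0.1819, 0.0478]
tcp_rot: [0.707, 0.707, 0.0, -0.0]
wrist_force: [-4.5, 1.4, 13.3]
finger_gap: 0.0196
```

Contact with the floor came at the expected height. I release, lift and retreat, then take a final check.

```bash
python3 -m handwheel '[{"gripper":100,"dx":0,"dy":0,"dz":0.001,"turn":0},{"gripper":100,"dx":0,"dy":0,"dz":0,"turn":0},{"gripper":100,"dx":0,"dy":0,"dz":0,"turn":0},{"gripper":100,"dx":0,"dy":0,"dz":0,"turn":0},{"gripper":100,"dx":0,"dy":0,"dz":0.01,"turn":0},{"gripper":100,"dx":0,"dy":0,"dz":0.03,"turn":0},{"gripper":100,"dx":0,"dy":0,"dz":0.045,"turn":0},{"gripper":100,"dx":0,"dy":0,"dz":0.045,"turn":0},{"gripper":100,"dx":0,"dy":0,"dz":0.045,"turn":0},{"gripper":100,"dx":0,"dy":0,"dz":0.04,"turn":0},{"gripper":100,"dx":0,"dy":0,"dz":0,"turn":0},{"gripper":100,"dx":0,"dy":0,"dz":0,"turn":0}]'
python3 -m handwheel '[{"gripper":100,"dx":0,"dy":0,"dz":0,"turn":0},{"gripper":100,"dx":0,"dy":0,"dz":0,"turn":0},{"gripper":100,"dx":0,"dy":0,"dz":0,"turn":0}]'
python3 - <<'E'
from h import *
for n in ['scene','side']: cap(n,n+'12')
a=cv2.imread('pics/scene12.png')[110:310,160:400];b=cv2.imread('pics/side12.png')[130:370,200:400]
cv2.imwrite('pics/p15.png',np.hstack([cv2.resize(a,(440,367),interpolation=cv2.INTER_CUBIC),cv2.resize(b,(306,367),interpolation=cv2.INTER_CUBIC)]));print(get_obs()['tool_pos'])
E
```

```text
clock: 29.75
tool_pos: [0.6515, -0.1822, 0.2632]
tcp_rot: [0.707, 0.707, 0.001, 0.001]
wrist_force: [-1.2, 0.8, -0.3]
finger_gap: 0.0855
clock: 30.05
tool_pos: [0.6503, -0.1818, 0.2597]
tcp_rot: [0.707, 0.707, -0.001, -0.001]
wrist_force: [0.4, -0.1, 0.8]
finger_gap: 0.0857
[ 0.65068166 -0.18185596  0.26030422]
```

View pics/p15.png

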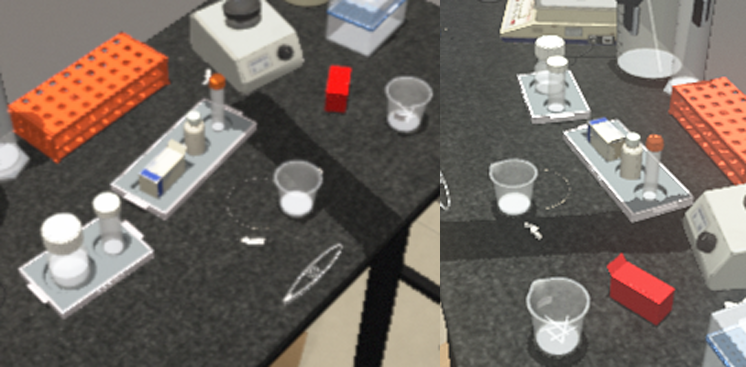

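The final picture shows all five items upright in their cut-outs. Jar and thick tube are at (67,250) and (108,225); carton, bottle and slim tube are at (163,170), (194,133) and (218,103). Both beakers, at (298,187) and (406,103), and the red carton are where they were.

```bash
python3 -c "
from rig import env
print(env.close_job())"
```

```text
the job is handed in; nothing more can be done
None
```

Both kits are made up and the job is handed in, at about 30 s of the 115 s allowed.

- **Shorter tray:** the wide jar is in the wide cut-out and the thick tube in the narrow one.
- **Longer tray:** the carton lies flat in the rectangular cut-out, the bottle is in the middle round cut-out and the slim tube in the end one.

**Last checks:** each item touched down within 0.5 mm of the height expected for a cut-out floor 4 mm above the bench. The highest wrist force I read was about 16 N, at the end of a move. The last scene and side pictures show all five upright and let go, with both beakers and the red carton unmoved and the gripper clear above.

**Disagreements:** the cameras differed by about 3–7 mm on most positions. A side-view check of the jar before lowering was out by about 19 mm, so I did not rely on it. The first move call was refused because its rows left out values; the robot did not move.

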